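# Close up the tap and die case: wrench in, lid down, latch up

### The arm

A 6-joint arm with a two-finger parallel gripper is mounted at the origin on a cart in front of the work surface, level with it; the furniture and walls round the work are solid. World frame = base frame: x ahead of the robot, y to its left, z up, the work surface at z = 0. Lengths are in mm, angles in rad, forces in N, time in s.
With the tool pointing down it reaches from about 300 to 775 mm from the base axis. Payload 14.6 kg.
Tool frame: the origin (TCP) lies midway between the tips of the shut fingers; the grasp point (between the pads) lies behind it (manip.grip_depth is the z of the grasp point in the tool frame, in mm); z points along the fingers, y is the line along which they close (so a half turn about z gives the same grasp; the last joint's range is limited). The gripper opens to 94 mm and grips with 3 to 60 N. Pads are 16 mm wide; open, the fingers measure 119 mm over their backs; the gripper's body (75 mm by 177 mm) begins 78 mm behind the grasp point.
Start: joints at [-1.231, 0.3, 1.521, -0, 1.321, -0.067], TCP at [217.612, -505.108, 205.446] pointing down, gripper open.
Joint ranges: [-3.03, 3.03], [-0.79, 2.21], [0.23, 2.52], [-1.04, 4.18], [0, 3.07], [-2.55, 2.55]. Speed limits (rad/s): [2.22, 2.22, 2.57, 3.14, 3.14, 3.14].

### API

Orientations are given as [roll, pitch, yaw] about the fixed x, y, z axes, in that order (R = Rz(yaw) Ry(pitch) Rx(roll)).
In Python, from cell import manip, monitor, camera, camera_info gives the robot as it stands (manip), with the cameras as plain functions and the readings (monitor).
- The arm moves only by the tool nudge_tcp, called after ">>>" by a JSON object that holds its "fn" and its "kwargs". Schema: {"type":"object","properties":{"segments":{"type":"array","items":{"type":"object","properties":{"x":{"type":"number"},"y":{"type":"number"},"z":{"type":"number"},"rx":{"type":"number"},"ry":{"type":"number"},"rz":{"type":"number"}},"additionalProperties":false},"minItems":1,"maxItems":5},"jaw":{"type":"number"},"force":{"type":"number"},"only":{"type":"string"},"quiet":{"type":"boolean"},"lines":{"type":"string"}},"required":["segments"],"additionalProperties":false}. segments is a list of rows, 1 to 5 of them, each an object with the fields x, y, z (the shift in m), rx, ry, rz (a rotation vector in units of 0.2 rad); a field left out counts as zero; each row is the pose to reach, as a shift and turn from the pose commanded when the call began, along the tool's axes at that moment; what a row does not reach only later rows make up. A row lasts 1/10 s, in which the tool goes at most 50 mm and 0.15 rad, less where a joint would pass 70% of its speed; a pose out of reach is approached as far as the arm can. jaw is the finger opening in mm, set as the call begins (left out keeps the last). The fingers move at their own pace and stop on an object; force is the grip in N (left out, the last holds). Time passes only in rows, so rows that do not move let the fingers close. The tool returns the time, the measured TCP pose, the force, the opening and the grip force at its end. only (a regular expression) keeps the lines of the reply that match it, lines (a string "A,B") keeps lines A to B, and quiet returns only ok. Input that does not fit is refused with a message, and nothing moves.
- monitor.read_state(): the state, without advancing time (a new reading comes with each control period).
- camera(name): name is "scene" or "top" or "wrist"; returns (picture, depth): 384x512x3 uint8, red, green, blue; 384x512 float32, mm along the optical axis (not along the pixel's ray), 0 where there is no reading.
- camera_info(name): a dict with "K" (3x3 intrinsics, pixels), "rvec" (rotation vector, rad) and "tvec" (3), from world to camera coordinates, as OpenCV has them; the wrist camera has in their place "mount" (4x4, takes a point from camera to tool coordinates, whose origin is the TCP and whose axes are the flange's). Camera axes: x right, y down, z forward; pixel columns grow to the right and rows downward; lengths in mm; the calibration is good to about 2 mm. A picture is of the moment at which its call begins: read the wrist's pose just before it. camera_info takes no time and is no camera call.
- manip.sign_off(): hands the job in; it is judged then, once.
The state is a dict: "clock": time; "joints": joint angles; "qd": joint speeds; "effort": joint torques, N m; "eef_pos": TCP position; "eef_rot": TCP orientation; "wrist_force": force on the tool from outside, world axes, zero at the start; "moment": the same for the moment, N m; "finger_gap": finger opening in mm; "finger_force": force on a finger pad.
Only numpy, scipy, OpenCV 4.12 (cv2) and the standard library are available. Lean on these libraries where they do the work, as an engineer would, in place of code of your own. Each camera call takes 0.05 s, during which the arm holds its last target. There are 200 camera calls.

### The job

Close up the open tap and die case with the fingertips alone: push the tap wrench that sticks out over its front wall in until it lies flat inside the case, push the raised lid down until it is flush, and only then push the small front latch up against the lid. Pick nothing up, leave the case about where it stands, and do not disturb the three loose tools beside it.

Things in the scene. Friction and masses are not known exactly. Their poses are not given: they have to be found in the camera images.
- tap_case: Black tap and die case, loose, about 1.6 kg, base 240 x 150 mm (x from -120 to +120, y from -75 to +75). Origin: centre of its underside; +x from the front (latch) to the back (hinge), z up. Walls 3 mm thick, rims 22 mm above the underside; the inner floor is flat, 13 mm above the underside and 234 x 144 mm. Pushed level it starts to slide at about 9 N.
- tap_case_lid (a joint): Angle of the lid in rad: 0 shut and flush, about 1.6 upright, stop at 1.92. Its hinge line runs along the case's y at x = +123 mm, z = 22 mm. The lid is a shallow tray 150 mm wide that reaches 242 mm from the hinge, its outer face 14 mm outside the hinge plane (36 mm above the underside when shut). A stiff friction hinge (0.22 N m): the lid stays where it is left.
- lid_edge (a point): Middle of the lid's free front edge, on the outer face: at x = -120, y = 0, z = 36 mm of the case when shut. It swings with the lid.
- tap_case_latch (a joint): Angle of the front latch in rad: 0 upright against the lid (fastened), grows as it leans out to -x of the case, stop at 1.22. A flap 32 mm wide, 19 mm tall, 6 mm thick, amid the case's front, hinged along y at x = -122, z = 13 mm; light friction (0.02 N m), starts at 0.3 to 0.52. A finger standing upright before it, tip near the slab, swings it up when pushed to +x (rising a little helps).
- latch_tip (a point): Middle of the latch's free end: at x = -122, y = 0, z = 32 mm of the case when fastened. It swings with the latch.
- tap_wrench: Steel bar tap wrench, loose, 0.11 kg, 170 mm long along its x: a 44 x 20 x 14 mm body in the middle and two round knurled 11 mm handles. Origin: centre of its underside, +x toward the end that lies inside the case. At the start one handle rests on the front wall and sticks out beside the latch (+y side of the case), the other end lies on the inner floor.
- tap_wrench_end (a point): Tip of the handle that sticks out at the front, on the handle's axis (7 mm above the wrench's underside).
- adj_wrench: Bystander: adjustable wrench, 47 x 194 x 12 mm, loose on the slab beside the case. Origin: centre of its underside, y along its length.
- punch_long: Bystander: long drift punch, 14 x 190 x 14 mm, loose on the slab on the other side of the case. Origin: centre of its underside, y along its length.
- punch_short: Bystander: short punch, 13 x 140 x 13 mm, loose beside the long one. Origin: centre of its underside, y along its length.

How it is judged:
By the outcome, as a careful person would: the job done as asked, in the order asked, and still so for the second after the job is handed in, with the robot touching nothing.
It also fails if it takes over 66 s, if anything falls off the work surface, if the arm or the gripper's body presses on something with over 40 N, if the wrist force passes 120 N, or if a joint passes its speed limit or range.

## Working session

There is one attempt and no reset: what is moved stays moved. The work goes in short steps, Python scripts to look and compute and a tool call to move; the robot and the scene stay as the last step left them, time stands still between calls to the robot, and variables do not carry over. Pictures are saved under pics/ and viewed, at most 10 in all, crops included, and the job is handed in when it is done.

```bash
ls; mkdir -p pics; cat > h.py <<'E'
import numpy as np, cv2
from cell import manip, monitor, camera, camera_info
def save(cam,name):
    p,d=camera(cam); cv2.imwrite(f'pics/{name}.png',p[:,:,::-1]); np.savez(f'pics/{name}.npz',p=p,d=d); return p,d
def pts(cam,d):
    i=camera_info(cam);K=np.array(i['K']);R=cv2.Rodrigues(np.array(i['rvec'],float))[0];t=np.array(i['tvec']).ravel()
    v,u=np.mgrid[:d.shape[0],:d.shape[1]]
    c=np.stack([(u-K[0,2])/K[0,0]*d,(v-K[1,2])/K[1,1]*d,d],-1)
    return (c-t)@R
E
python3 - <<'E'
from h import *
a,_=save('scene','s0');b,_=save('top','t0')
s=monitor.read_state();print(s['clock'],s['eef_pos'],s['eef_rot'],manip.grip_depth)
E
```

```text
cell.py
pics
0.1 [ 217.55775349 -504.89296384  204.93598641] [-3.14056041e+00 -6.88767985e-05  4.06856013e-01] -18.8
```

View pics/s0.png

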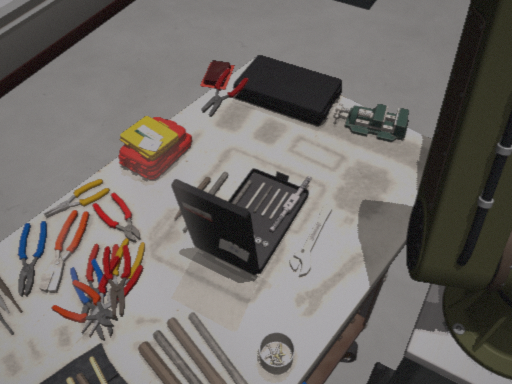

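View pics/t0.png

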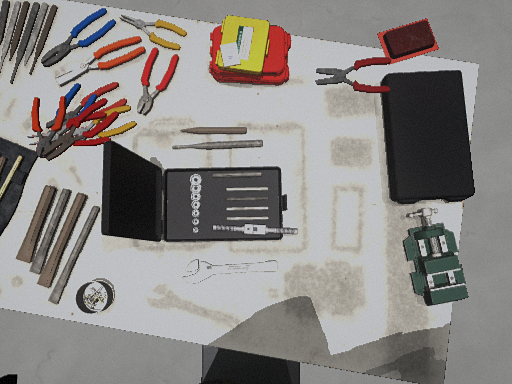

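The scene view shows the case open at about (265,215), with the lid raised on its left. In the top view the case spans (165,168) to (284,240), the latch is at (285,202), the wrench body is at (256,229) with its tip at (298,232), and the lid is at (105–162, 142–240). The punches are at y≈130–145 and the adjustable wrench at y≈270.

```bash
python3 - <<'E'
from h import *
z=np.load('pics/t0.npz');P=pts('top',z['d']);np.set_printoptions(precision=1,suppress=True)
for n,u,v in [('slab',310,200),('c_bl',168,172),('c_fl',279,168),('c_fr',281,238),('c_br',169,238),('latch',284,202),('latch2',287,202),('wbody',256,229),('wtip',296,232),('win',218,228),('lidtop',106,146),('lidtop2',106,234),('lidbot',160,165),('adj',230,270),('pl',215,144),('pipe',85,240),('floor',212,210),('bigcase',430,140),('clamp',430,260)]:
    print(n,u,v,P[v,u])
im=cv2.resize(z['p'][125:290,90:320],None,fx=3.4,fy=3.4,interpolation=cv2.INTER_CUBIC);cv2.imwrite('pics/c1.png',im[:,:,::-1])
i=camera_info('top');print(i)
E
```

```text
slab 310 200 [ 545.7 -142.1   -1. ]
c_bl 168 172 [604.3 151.8   9.9]
c_fl 279 168 [608.9 -77.8  22.4]
c_fr 281 238 [467.4 -81.2   0.6]
c_br 169 238 [467.6 146.   14.2]
latch 284 202 [538.3 -86.9  26.5]
latch2 287 202 [541.6 -94.5  -0.1]
wbody 256 229 [483.6 -30.3  34.1]
wtip 296 232 [ 477.5 -109.6   32.7]
win 218 228 [486.4  45.7  27.5]
lidtop 106 146 [598.4 202.1 260.5]
lidtop2 106 234 [461.2 197.5 257.6]
lidbot 160 165 [621.6 171.2  -1.9]
adj 230 270 [403.2  22.3  13.3]
pl 215 144 [662.8  54.5  11.3]
pipe 85 240 [464.9 321.    2.1]
floor 212 210 [524.2  59.4  13.9]
bigcase 430 140 [ 658.4 -378.1   49.9]
clamp 430 260 [ 421.5 -366.1   46.2]
{'K': array([[486.9,   0. , 252.6],
       [  0. , 486.9, 192.7],
       [  0. ,   0. ,   1. ]]), 'rvec': array([ 2.1, -2.1,  0.1]), 'tvec': array([-21.4, 555.7, 929.9])}
```

View pics/c1.png

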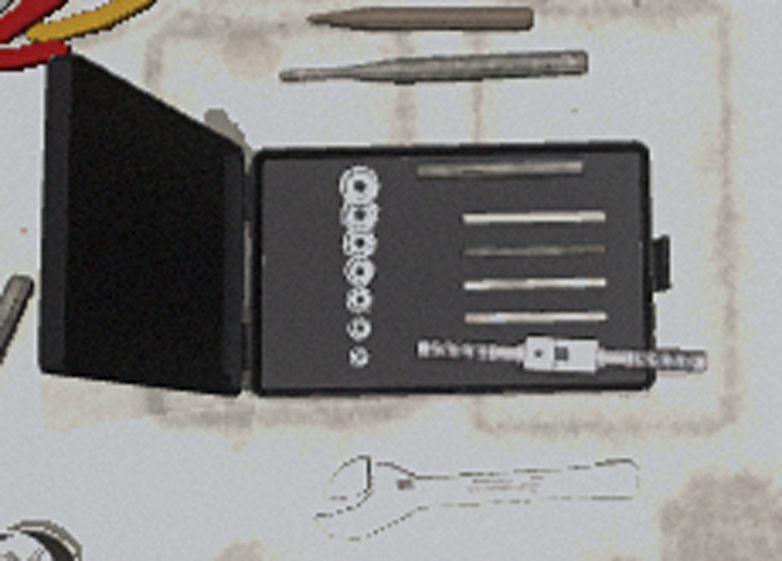

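```bash
cat > m.py <<'E'
from h import *
np.set_printoptions(precision=1,suppress=True)
def case(P,p):
    hsv=cv2.cvtColor(p,cv2.COLOR_RGB2HSV)
    m=(hsv[...,2]<75)&(P[...,2]>17)&(P[...,2]<27)&(P[...,0]>440)&(P[...,0]<640)&(P[...,1]>-84)&(P[...,1]<165)
    return P[m][:,:2]
def wrench(P,p):
    m=(P[...,2]>16)&(P[...,2]<45)&(p.max(2)>105)&(P[...,0]>455)&(P[...,0]<505)&(P[...,1]>-140)&(P[...,1]<140)
    m=cv2.morphologyEx(m.astype(np.uint8),cv2.MORPH_OPEN,np.ones((2,2)))>0
    return P[m]
E
python3 - <<'E'
from m import *
z=np.load('pics/t0.npz');P=pts('top',z['d'])
c=case(P,z['p']);r=cv2.minAreaRect(c.astype(np.float32));print(len(c),r);print(cv2.boxPoints(r))
w=wrench(P,z['p']);o=w[w[:,1].argsort()];print(len(w),o[:6],o[-6:])
q=(P[...,2]>150)&(P[...,2]<300)&(P[...,1]>140)&(P[...,1]<260)&(P[...,0]>420)&(P[...,0]<650)
l=P[q];print('lid',l.min(0),l.max(0))
for a in(160,180,200,220,240,255):
  s=l[abs(l[:,2]-a)<4]; print(a,s.min(0),s.max(0))
E
```

```text
852 ((536.467041015625, 40.74433898925781), (148.96542358398438, 248.76235961914062), 0.7325939536094666)
[[460.4 164.2]
 [463.6 -84.6]
 [612.5 -82.7]
 [609.4 166.1]]
449 [[ 479.7 -116.3   -1.8]
 [ 477.5 -116.1   -0.3]
 [ 483.5 -116.1    1.5]
 [ 481.5 -116.     1.8]
 [ 475.4 -116.     0.7]
 [ 475.6 -114.2   -2.1]] [[494.   94.   11.1]
 [479.1  94.6  20.2]
 [481.2  94.8  19.2]
 [483.2  94.8  19.2]
 [495.4  95.   18.9]
 [497.5  95.3  17.2]]
lid [460.3 178.3 150.1] [609.4 207.7 265. ]
160 [461.8 178.4 156. ] [608.6 193.5 164. ]
180 [460.8 182.  176. ] [608.5 195.6 184. ]
200 [461.4 184.3 196. ] [609.4 198.5 204. ]
220 [460.3 186.  216. ] [609.1 201.2 224. ]
240 [460.5 189.9 236.3] [608.6 201.5 243.7]
255 [461.2 191.1 252.1] [608.6 207.7 259. ]
```

Careful with the scale: shifts go in m and turns go in units of 0.2 rad. That gives: -45 mm is -0.045, 190 mm is 0.19, 0.407 rad is 2.035.

>>> {"fn": "nudge_tcp", "kwargs": {"segments": [{"x":0.038, "y":-0.022, "rz":0.4}, {"x":0.076, "y":-0.045, "rz":0.8}, {"x":0.114, "y":-0.067, "rz":1.2}, {"x":0.152, "y":-0.089, "rz":1.6}, {"x":0.19, "y":-0.111, "rz":2.035}], "jaw": 0, "force": 20}}

```text
clock: 0.6
eef_pos: [348.8, -326.3, 205.3]
eef_rot: [-3.141, 0.0, -0.004]
wrist_force: [-0.2, -1.6, -0.8]
finger_gap: 57.6
finger_force: 0.0
```

In the tool's units: 130 mm is 0.13, 60 mm is 0.06.

>>> {"fn": "nudge_tcp", "kwargs": {"segments": [{"x":0.032, "y":-0.036, "z":0.015}, {"x":0.065, "y":-0.072, "z":0.03}, {"x":0.098, "y":-0.108, "z":0.06}, {"x":0.13, "y":-0.142, "z":0.09}, {"x":0.13, "y":-0.162, "z":0.12}], "jaw": 0, "force": 20}}

```text
clock: 1.1
eef_pos: [480.5, -164.5, 85.1]
eef_rot: [3.141, -0.003, 0.001]
wrist_force: [1.1, -0.1, -0.1]
finger_gap: 17.6
finger_force: 0.0
```

>>> {"fn": "nudge_tcp", "kwargs": {"segments": [{"z":0.028}, {"z":0.055}, {"z":0.055}]}}

```text
clock: 1.4
eef_pos: [476.4, -165.0, 27.4]
eef_rot: [-3.139, 0.006, 0.0]
wrist_force: [0.2, 0.3, 0.2]
finger_gap: 0.5
finger_force: 0.0
```

```bash
python3 - <<'E'
from m import *
p,d=save('wrist','w1');save('top','t1');print(monitor.read_state()['eef_pos'])
cv2.imwrite('pics/w1b.png',np.hstack([p,cv2.resize(np.load('pics/t1.npz')['p'][125:290,200:420],(512,384))])[:,:,::-1][:, :, :])
im=cv2.imread('pics/w1b.png');cv2.imwrite('pics/w1b.png',cv2.resize(im,(800,300)))
E
```

```text
[ 478.3 -166.1   30.9]
```

View pics/w1b.png

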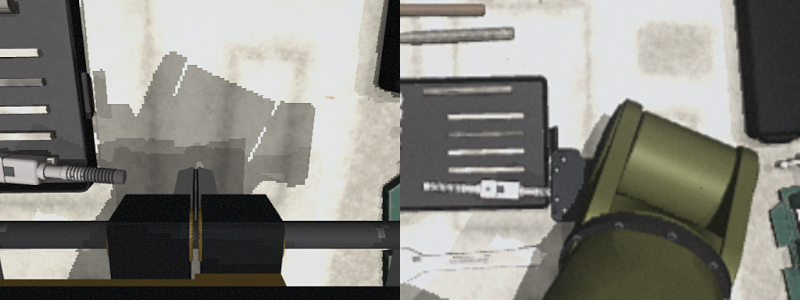

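Right half (top view): the gripper stands in front of the case at about (570,185), with the handle tip at about (548,195). Left half (wrist view): the handle tip at (125,177) lines up with the fingertips at (195,175).

>>> {"fn": "nudge_tcp", "kwargs": {"segments": [{"y":-0.01, "z":0.004}, {"y":-0.02, "z":0.004}, {"y":-0.028, "z":0.004}, {"y":-0.032, "z":0.004}, {"y":-0.036, "z":0.004}]}}

```text
clock: 2.0
eef_pos: [478.4, -129.5, 26.8]
eef_rot: [3.141, -0.001, 0.0]
wrist_force: [0.0, -0.1, -0.6]
finger_gap: 0.5
finger_force: 0.0
```

>>> {"fn": "nudge_tcp", "kwargs": {"segments": [{"y":-0.004}, {"y":-0.008}, {"y":-0.012}, {"y":-0.016}, {"y":-0.02}]}}

```text
clock: 2.5
eef_pos: [478.2, -109.7, 26.4]
eef_rot: [3.142, 0.0, -0.0]
wrist_force: [-0.4, -1.2, -0.1]
finger_gap: 0.4
finger_force: 0.3
```

>>> {"fn": "nudge_tcp", "kwargs": {"segments": [{"y":-0.004}, {"y":-0.008}, {"y":-0.012}, {"y":-0.016}, {"y":-0.018}]}}

```text
clock: 3.0
eef_pos: [478.2, -91.6, 26.5]
eef_rot: [-3.142, 0.0, 0.0]
wrist_force: [-0.7, -0.5, 0.6]
finger_gap: 0.5
finger_force: 0.2
```

```bash
python3 - <<'E'
from m import *
p,d=save('wrist','w2');q,_=save('scene','s2')
cv2.imwrite('pics/w2b.png',cv2.resize(np.hstack([p,cv2.resize(q[150:290,170:357],(512,384))])[:,:,::-1],(800,300)))
E
```

```text
(no output)
```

View pics/w2b.png

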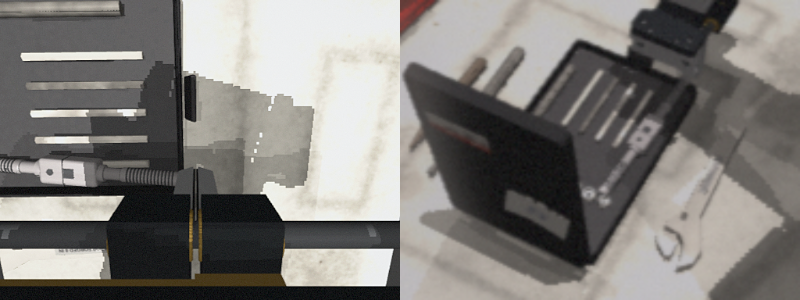

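The handle tip now touches the finger at about (175,180) in the wrist view, right at the wall. The wrench has slid in and is still about parallel to the case's long side.

In the tool's units: -12 mm is -0.012, -4 mm is -0.004.

>>> {"fn": "nudge_tcp", "kwargs": {"segments": [{"y":-0.004}, {"y":-0.008}, {"y":-0.012}, {"y":-0.014}, {"y":-0.014}]}}

```text
clock: 3.6
eef_pos: [478.3, -77.7, 26.5]
eef_rot: [-3.142, 0.0, 0.0]
wrist_force: [-0.1, 0.3, -0.1]
finger_gap: 0.6
finger_force: 0.0
```

>>> {"fn": "nudge_tcp", "kwargs": {"segments": [{"z":-0.03}, {"y":0.01, "z":-0.06}, {"y":0.04, "z":-0.08}, {"y":0.08, "z":-0.08}, {"y":0.08, "z":-0.08}]}}

```text
clock: 4.1
eef_pos: [478.4, -161.3, 107.1]
eef_rot: [3.14, -0.002, -0.003]
wrist_force: [0.3, 1.0, 0.5]
finger_gap: 0.2
finger_force: 0.0
```

```bash
python3 - <<'E'
from m import *
p,d=save('wrist','w3');q,d=save('top','t3');P=pts('top',d)
print(cv2.minAreaRect(case(P,q).astype(np.float32)))
w=wrench(P,q);w=w[w[:,2]>14];o=w[w[:,1].argsort()];print(o[:4],o[-4:])
cv2.imwrite('pics/w3b.png',cv2.resize(np.hstack([p,cv2.resize(q[125:290,130:350],(512,384))])[:,:,::-1],(800,300)))
E
```

```text
((536.2777099609375, 40.87107849121094), (148.31967163085938, 248.8492431640625), 0.7326011657714844)
[[478.1 -78.2  24.3]
 [480.  -78.2  25.8]
 [476.1 -78.2  25.2]
 [474.1 -78.2  25.4]] [[477.5  93.3  14.5]
 [483.2  94.8  19.6]
 [479.3  95.   17.9]
 [481.4  95.1  17. ]]
```

View pics/w3b.png

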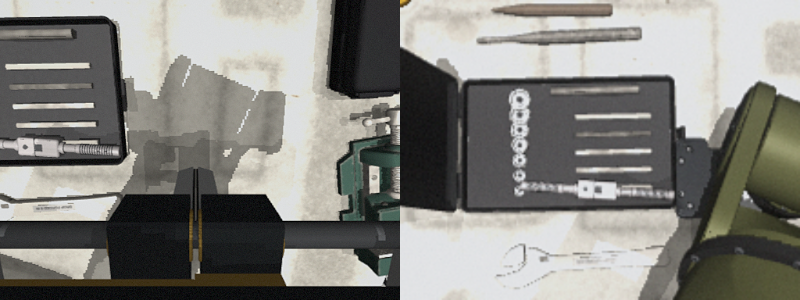

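The wrench lies flat inside the case: handle top 25 mm, tip at y=-78, inside the front wall. Next is the lid, going over it and behind.

>>> {"fn": "nudge_tcp", "kwargs": {"segments": [{"x":0.008, "y":-0.008, "z":-0.045}, {"x":0.016, "y":-0.025, "z":-0.09}, {"x":0.024, "y":-0.045, "z":-0.135}, {"x":0.032, "y":-0.07, "z":-0.178}, {"x":0.04, "y":-0.1, "z":-0.215}]}}

```text
clock: 4.7
eef_pos: [518.1, -56.2, 323.5]
eef_rot: [3.142, -0.001, 0.0]
wrist_force: [1.2, -0.6, -0.1]
finger_gap: 0.4
finger_force: 0.0
```

>>> {"fn": "nudge_tcp", "kwargs": {"segments": [{"x":0.008, "y":-0.045}, {"x":0.016, "y":-0.09}, {"x":0.02, "y":-0.135}, {"x":0.02, "y":-0.18}, {"x":0.02, "y":-0.225}]}}

```text
clock: 5.2
eef_pos: [537.4, 169.9, 321.0]
eef_rot: [3.142, 0.001, 0.001]
wrist_force: [0.3, -0.6, 1.1]
finger_gap: 0.5
finger_force: 0.0
```

>>> {"fn": "nudge_tcp", "kwargs": {"segments": [{"y":-0.045}, {"y":-0.08}, {"y":-0.08, "z":0.02}, {"y":-0.08, "z":0.06}, {"y":-0.08, "z":0.078}]}}

```text
clock: 5.7
eef_pos: [536.4, 248.0, 239.6]
eef_rot: [3.14, 0.004, 0.002]
wrist_force: [0.4, 0.2, -0.7]
finger_gap: 0.3
finger_force: 0.0
```

>>> {"fn": "nudge_tcp", "kwargs": {"segments": [{}]}}

```text
clock: 5.8
eef_pos: [536.6, 247.6, 240.4]
eef_rot: [3.14, 0.005, 0.001]
wrist_force: [1.2, -0.1, 0.5]
finger_gap: 0.5
finger_force: 0.0
```

In the tool's units: 63 mm is 0.063, 42 mm is 0.042.

>>> {"fn": "nudge_tcp", "kwargs": {"segments": [{"y":0.015, "z":0.021}, {"y":0.03, "z":0.021}, {"y":0.042, "z":0.021}, {"y":0.053, "z":0.021}, {"y":0.063, "z":0.021}]}}

```text
clock: 6.3
eef_pos: [538.7, 183.2, 223.8]
eef_rot: [-3.141, -0.002, -0.001]
wrist_force: [0.1, 0.8, 1.0]
finger_gap: 0.5
finger_force: 0.6
```

>>> {"fn": "nudge_tcp", "kwargs": {"segments": [{"y":0.014}, {"y":0.028}, {"y":0.042, "z":0.001}, {"y":0.062, "z":0.005}, {"y":0.082, "z":0.011}]}}

```text
clock: 6.8
eef_pos: [538.3, 100.6, 211.5]
eef_rot: [-3.142, -0.001, -0.0]
wrist_force: [0.4, 1.6, -0.7]
finger_gap: 0.1
finger_force: 0.5
```

>>> {"fn": "nudge_tcp", "kwargs": {"segments": [{"y":0.019, "z":0.009}, {"y":0.038, "z":0.019}, {"y":0.055, "z":0.032}, {"y":0.071, "z":0.045}]}}

```text
clock: 7.2
eef_pos: [538.2, 29.4, 166.0]
eef_rot: [3.142, -0.0, -0.001]
wrist_force: [0.4, 0.7, 0.0]
finger_gap: 0.2
finger_force: 0.4
```

```bash
python3 - <<'E'
from m import *
p,d=save('top','t4');P=pts('top',d);print(cv2.minAreaRect(case(P,p)[:].astype(np.float32)))
q,_=save('scene','s4')
cv2.imwrite('pics/w4b.png',cv2.resize(np.hstack([q,p])[:,:,::-1],(800,300)))
E
```

```text
((537.7627563476562, -49.81353759765625), (67.20585632324219, 147.09246826171875), 89.82923889160156)
```

View pics/w4b.png

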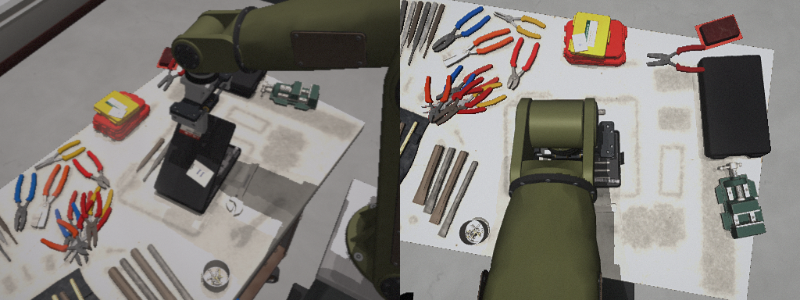

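The scene view shows the lid half down with the gripper on it at about (190,120). The arm covers the case in the top view.

In the tool's units: 63 mm is 0.063, 48 mm is 0.048.

>>> {"fn": "nudge_tcp", "kwargs": {"segments": [{"y":0.014, "z":0.016}, {"y":0.027, "z":0.032}, {"y":0.036, "z":0.048}, {"y":0.044, "z":0.063}]}}

```text
clock: 7.7
eef_pos: [538.4, -13.2, 103.3]
eef_rot: [3.142, -0.0, -0.0]
wrist_force: [0.2, 0.2, 0.4]
finger_gap: 0.7
finger_force: 0.3
```

>>> {"fn": "nudge_tcp", "kwargs": {"segments": [{"y":0.005, "z":0.014}, {"y":0.01, "z":0.028}, {"y":0.013, "z":0.04}, {"y":0.015, "z":0.05}, {"y":0.016, "z":0.056}]}}

```text
clock: 8.2
eef_pos: [538.0, -29.0, 46.5]
eef_rot: [-3.141, 0.001, -0.0]
wrist_force: [-0.2, -0.0, 0.6]
finger_gap: 0.9
finger_force: 0.2
```

>>> {"fn": "nudge_tcp", "kwargs": {"segments": [{"z":0.003}, {"z":0.006}, {"z":0.008}, {"z":0.009}, {"z":0.009}]}}

```text
clock: 8.7
eef_pos: [538.3, -29.0, 38.5]
eef_rot: [-3.142, -0.0, -0.0]
wrist_force: [-0.3, -0.4, -0.5]
finger_gap: -0.1
finger_force: 0.0
```

In the tool's units: 1 mm is 0.001, 2 mm is 0.002.

>>> {"fn": "nudge_tcp", "kwargs": {"segments": [{"z":0.001}, {"z":0.002}, {"z":0.002}]}}

```text
clock: 9.0
eef_pos: [538.2, -29.0, 36.4]
eef_rot: [-3.142, 0.0, -0.0]
wrist_force: [-0.3, 0.9, -0.3]
finger_gap: 0.3
finger_force: 0.0
```

>>> {"fn": "nudge_tcp", "kwargs": {"segments": [{"z":0.001}, {"z":0.001}]}}

```text
clock: 9.2
eef_pos: [538.4, -29.0, 36.1]
eef_rot: [3.142, -0.0, -0.0]
wrist_force: [-3.2, 0.0, 8.8]
finger_gap: 0.7
finger_force: 4.4
```

>>> {"fn": "nudge_tcp", "kwargs": {"segments": [{"z":0.001}, {"z":0.001}]}}

```text
clock: 9.4
eef_pos: [538.5, -29.0, 35.9]
eef_rot: [3.142, -0.001, -0.0]
wrist_force: [-7.8, 0.5, 18.7]
finger_gap: 0.9
finger_force: 9.4
```

In the tool's units: 130 mm is 0.13, 85 mm is 0.085.

>>> {"fn": "nudge_tcp", "kwargs": {"segments": [{"z":-0.01}, {"z":-0.04}, {"y":0.04, "z":-0.07}, {"y":0.085, "z":-0.08}, {"y":0.13, "z":-0.08}]}}

```text
clock: 9.9
eef_pos: [539.0, -160.6, 116.9]
eef_rot: [3.14, -0.004, 0.001]
wrist_force: [0.6, -0.1, -0.6]
finger_gap: 0.6
finger_force: 0.0
```

>>> {"fn": "nudge_tcp", "kwargs": {"segments": [{"y":0.03}, {"y":0.03}]}}

```text
clock: 10.1
eef_pos: [537.9, -192.2, 114.6]
eef_rot: [3.141, -0.0, -0.004]
wrist_force: [-0.4, -0.1, -0.7]
finger_gap: 0.5
finger_force: 0.0
```

```bash
python3 - <<'E'
from m import *
p,d=save('top','t5');P=pts('top',d);q,_=save('wrist','w5')
print(monitor.read_state()['eef_pos'])
m=(p.max(2)<80)&(P[...,2]>30)&(P[...,2]<46)&(P[...,0]>440)&(P[...,0]<640)&(P[...,1]>-100)&(P[...,1]<180)
L=P[m];print('lid',cv2.minAreaRect(L[:,:2].astype(np.float32)))
for y in(-70,-30,30,90,140):print(y,np.median(L[abs(L[:,1]-y)<10],0))
m=(p.max(2)<80)&(P[...,2]>14)&(P[...,0]>500)&(P[...,0]<580)&(P[...,1]>-105)&(P[...,1]<-82)
print('latch',P[m].min(0),P[m].max(0),np.median(P[m],0))
cv2.imwrite('pics/w5b.png',cv2.resize(np.hstack([q,cv2.resize(p[125:290,130:350],(512,384))])[:,:,::-1],(800,300)))
E
```

```text
[ 538.  -189.1  114.4]
lid ((536.2892456054688, 32.75279998779297), (147.19944763183594, 247.45762634277344), 0.7070892453193665)
-70 [535.  -69.9  36.5]
-30 [511.1 -30.5  36.6]
30 [535.4  29.6  36.8]
90 [550.   91.9  36.4]
140 [533.2 139.9  36.5]
latch [ 506.9 -105.    15.1] [567.3 -83.1 259.2] [535.7 -90.8  33.5]
```

View pics/w5b.png

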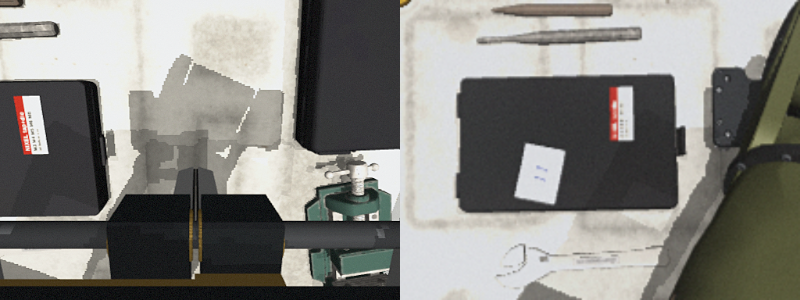

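The lid is flush: 36.5 mm at every point along it, no shift. The latch, at (681,140) in the top view, still leans out. Latch next.

>>> {"fn": "nudge_tcp", "kwargs": {"segments": [{"x":-0.001, "z":0.04}, {"x":-0.001, "z":0.08}, {"x":-0.001, "y":-0.01, "z":0.102}, {"x":-0.001, "y":-0.03, "z":0.106}, {"x":-0.001, "y":-0.05, "z":0.106}]}}

```text
clock: 10.7
eef_pos: [536.6, -136.9, 7.3]
eef_rot: [-3.141, 0.002, 0.001]
wrist_force: [-0.5, 0.5, 0.4]
finger_gap: 0.7
finger_force: 0.0
```

>>> {"fn": "nudge_tcp", "kwargs": {"segments": [{"y":-0.01}, {"y":-0.015}, {"y":-0.019}, {"y":-0.022, "z":-0.001}, {"y":-0.025, "z":-0.002}]}}

```text
clock: 11.2
eef_pos: [537.3, -114.2, 10.6]
eef_rot: [3.141, -0.0, -0.001]
wrist_force: [-1.0, -0.2, 0.1]
finger_gap: 0.3
finger_force: 0.0
```

>>> {"fn": "nudge_tcp", "kwargs": {"segments": [{"y":-0.003, "z":-0.001}, {"y":-0.006, "z":-0.002}, {"y":-0.008, "z":-0.003}, {"y":-0.009, "z":-0.003}]}}

```text
clock: 11.6
eef_pos: [537.3, -104.9, 13.6]
eef_rot: [3.142, -0.0, -0.0]
wrist_force: [-0.2, -0.5, 0.3]
finger_gap: 0.4
finger_force: 0.4
```

In the tool's units: -2 mm is -0.002, -1 mm is -0.001.

>>> {"fn": "nudge_tcp", "kwargs": {"segments": [{"y":-0.001}, {"y":-0.002, "z":-0.001}, {"y":-0.002, "z":-0.001}]}}

```text
clock: 11.9
eef_pos: [537.2, -103.0, 14.5]
eef_rot: [-3.142, 0.0, -0.0]
wrist_force: [0.2, -0.5, -0.1]
finger_gap: 0.1
finger_force: 0.3
```

>>> {"fn": "nudge_tcp", "kwargs": {"segments": [{"y":-0.001}, {"y":-0.001}]}}

```text
clock: 12.1
eef_pos: [537.3, -102.0, 14.5]
eef_rot: [3.142, -0.0, -0.0]
wrist_force: [0.8, -1.1, 1.4]
finger_gap: 0.3
finger_force: 0.5
```

>>> {"fn": "nudge_tcp", "kwargs": {"segments": [{"y":-0.001}, {"y":-0.001}]}}

```text
clock: 12.3
eef_pos: [537.3, -101.0, 14.5]
eef_rot: [3.142, -0.0, -0.0]
wrist_force: [-0.3, -1.0, 0.6]
finger_gap: 0.4
finger_force: 0.5
```

In the tool's units: -1 mm is -0.001.

>>> {"fn": "nudge_tcp", "kwargs": {"segments": [{"y":-0.001}, {"y":-0.001}]}}

```text
clock: 12.5
eef_pos: [537.3, -100.4, 14.5]
eef_rot: [3.141, -0.0, -0.0]
wrist_force: [-0.2, -4.8, 1.5]
finger_gap: 0.2
finger_force: 2.3
```

>>> {"fn": "nudge_tcp", "kwargs": {"segments": [{"y":-0.0005}, {"y":-0.0005}]}}

```text
clock: 12.7
eef_pos: [537.3, -100.3, 14.6]
eef_rot: [3.14, -0.0, -0.0]
wrist_force: [-0.9, -9.3, 1.1]
finger_gap: 0.1
finger_force: 4.1
```

In the tool's units: -100 mm is -0.1, 90 mm is 0.09.

>>> {"fn": "nudge_tcp", "kwargs": {"segments": [{"y":0.005}, {"y":0.025}, {"y":0.06, "z":-0.03}, {"y":0.09, "z":-0.07}, {"y":0.09, "z":-0.1}]}}

```text
clock: 13.2
eef_pos: [537.2, -192.5, 116.4]
eef_rot: [3.141, -0.001, -0.003]
wrist_force: [0.1, -0.2, -0.1]
finger_gap: 0.4
finger_force: 0.0
```

>>> {"fn": "nudge_tcp", "kwargs": {"segments": [{}, {}]}}

```text
clock: 13.4
eef_pos: [537.1, -189.4, 114.3]
eef_rot: [-3.141, -0.0, -0.0]
wrist_force: [-0.1, 0.7, 0.6]
finger_gap: 0.2
finger_force: 0.0
```

```bash
python3 - <<'E'
from m import *
p,d=save('top','t6');P=pts('top',d);q,_=save('wrist','w6')
m=(p.max(2)<80)&(P[...,2]>30)&(P[...,2]<46)&(P[...,0]>440)&(P[...,0]<640)&(P[...,1]>-80)&(P[...,1]<180)
L=P[m];print('lid',cv2.minAreaRect(L[:,:2].astype(np.float32)))
for y in(-70,-30,30,90,140):print(y,np.median(L[abs(L[:,1]-y)<10],0))
for k in('t5','t6'):
  z=np.load(f'pics/{k}.npz');P=pts('top',z['d']);m=(P[...,2]>14)&(P[...,2]<60)&(abs(P[...,0]-537)<10)&(P[...,1]>-115)&(P[...,1]<-82)&(z['p'].max(2)<80)
  print(k,P[m][P[m][:,1].argsort()][:8])
a=cv2.resize(q[100:290,60:313],(512,384));b=cv2.resize(p[175:235,240:320],(512,384))
cv2.imwrite('pics/w6b.png',cv2.resize(np.hstack([a,b])[:,:,::-1],(800,300)))
E
```

```text
lid ((536.1397094726562, 38.124412536621094), (147.14120483398438, 236.6263885498047), 0.7051646709442139)
-70 [535.  -69.9  36.7]
-30 [511.2 -30.6  36.5]
30 [535.5  29.8  36.6]
90 [550.2  92.   36.5]
140 [533.1 139.9  36.5]
t5 [[544.1 -90.9  28.8]
 [545.7 -90.7  31.9]
 [537.8 -90.7  30.4]
 [531.9 -90.7  29.1]
 [539.7 -90.7  31.3]
 [541.6 -90.7  32. ]
 [533.8 -90.7  30.2]
 [535.6 -90.6  31.4]]
t6 [[545.6 -86.7  32.3]
 [539.7 -86.7  31. ]
 [541.6 -86.7  32.2]
 [531.6 -86.6  31.2]
 [535.5 -86.6  32.3]
 [527.7 -86.6  30.5]
 [537.5 -86.6  33.1]
 [543.3 -86.6  34.6]]
```

View pics/w6b.png

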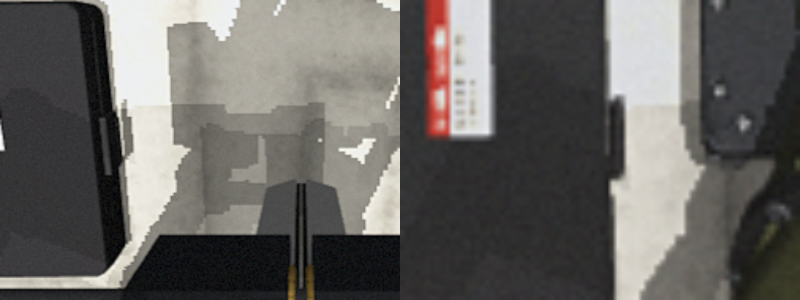

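The latch now stands upright against the lid, at (617,137) in the top crop and (105,145) in the wrist crop. The lid is still flush, the case has not moved, and the gripper is clear.

```bash
python3 -c "
from cell import manip, monitor, camera, camera_info
print(manip.sign_off())"
```

```text
the job is handed in; nothing more can be done
None
```

I handed the job in at about 13.4 s: the tap wrench lies flat inside, the lid was then closed flush, and the latch was pushed upright last; the case has not moved, and I kept the arm away from the three loose tools.

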